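# Take the red tablet out of the charging rack

### The arm

A 7-joint arm with a two-finger parallel gripper is mounted at the origin on the work surface. World frame = base frame: x ahead of the robot, y to its left, z up, the work surface at z = 0. Lengths are in mm, angles in rad, forces in N, time in s.
With the tool pointing down it reaches from about 400 to 850 mm from the base axis. Payload 6.9 kg.
Tool frame: the origin (TCP) lies on the centre line of the jaws, within the pads' length; the fingertips stand bot.tip_reach ahead of it and the grasp point (between the pads) lies 3 mm ahead of it (bot.tip_reach is the distance from the TCP to the fingertips, in mm); z points along the fingers, y is the line along which they close (so a half turn about z gives the same grasp; the last joint's range is limited). The gripper opens to 85 mm and grips with 20 to 120 N. Pads are 22 mm wide; open, the fingers measure 114 mm over their backs; the gripper's body (76 mm by 85 mm) begins 54 mm behind the grasp point. The pads swing forward as they close: fully open they stand 13 mm farther back than shut.
Start: joints at [1.425, 0.507, -0.238, 1.5, 0.126, 1.149, -0.155], TCP at [155.082, -605.443, 227.775] pointing down, gripper open.
Joint ranges: [-3.08, 3.08], [-0.24, 2.05], [-1.43, 1.35], [0, 2.5], [-1.52, 4.66], [0.17, 1.96], [-2.89, 2.89]. Speed limits (rad/s): [2.39, 2.39, 3.14, 3.14, 3.14, 3.14, 3.14].

### API

Orientations are given as a 3x3 rotation matrix whose columns are the frame's x, y, z axes.
In Python, from cell import bot, solve_ik, grab_frame, readout gives the robot as it stands. The module is installed in compiled form; this text tells all that it offers. Calls block until the motion is done:
- bot.move_to(position, orientation): joint-space move of the TCP to a pose.
- bot.move_linear(position, max_speed=150, rot=None): straight line of the TCP; rot=None keeps the orientation; max_speed is the mean speed in mm/s.
- bot.goto_joints(angles): joint-space move.
- bot.command_gripper(opening, strength=None): opening from 0.0 (shut) to 1.0 (fully open); strength is the grip in N (None keeps the last); returns when the fingers have stopped.
- bot.pause(seconds).
- solve_ik(position, orientation): joint angles nearest the present ones, or None.
- grab_frame(name): name is "scene" or "side" or "wrist"; returns a dict with "color" (400x640x3 uint8, red, green, blue), "mtx" (3x3 intrinsics, pixels), "origin" and "orientation" of the camera in the world. Camera axes: x right, y up, looking along -z (the intrinsics and any distortion apply to the point x, -y, -z); pixel columns grow to the right and rows downward; lengths in mm; the calibration is good to about 2 mm. The wrist camera is an equidistant fisheye: a pixel r from the principal point sees the ray r / f radians off the axis. A picture is of the moment at which its call begins. There is no depth.
A pose or a line that the arm cannot do raises bot.IKError and nothing moves.
- bot.finish_job(): hands the job in; it is judged then, once.
Readings, each from a call of its own:
- readout.get_clock(): time.
- readout.get_q(): joint angles.
- readout.get_joint_vel(): joint speeds.
- readout.get_tau(): joint torques, N m.
- readout.get_tcp_pos(): TCP position.
- readout.get_orientation(): TCP orientation.
- readout.get_ft_force(): force on the tool from outside, world axes, zero at the start.
- readout.get_wrist_torque(): the same for the moment, N m.
- readout.get_width(): opening from 0.0 (shut) to 1.0 (fully open).
- readout.get_grasp_force(): force on a finger pad.
Only numpy, scipy, OpenCV 4.12 (cv2) and the standard library are available. Lean on these libraries where they do the work, as an engineer would, in place of code of your own. Each camera call takes 0.05 s, during which the arm holds its last target. There are 200 camera calls.

### The job

Slide the tablet in the red case straight up out of its slot in the charging rack and stand it on its long edge in the empty white collection box on the desk: lower it in until it rests on the box's floor, do not drop it. It may lean on the box's wall. Leave the blue and green tablets in their slots.

Things in the scene. Friction and masses are not known exactly. Their poses are not given: they have to be found in the camera images.
- red_tablet_center (a point): Centre of the red-cased tablet, a stiff slab 165 mm wide (its x), 12 mm thick (its y: pinch it this way), 110 mm tall (its z, up), 0.3 kg. It stands in any one of a fixed charging rack's three parallel slots, 75 mm apart along y, its foot 15 mm above the desk. Grey fins, 16 mm apart, hold its lower part; tops 60 mm above the desk, so its upper 65 mm is bare and it must rise 45 mm to come free.
- box_in (a point): Centre of the inner floor of the white collection box, fixed to the desk, open at the top. Floor 6 mm above the desk; inside 205 mm long (this point's x) and 42 mm wide (its y); walls 6 mm thick, tops 65 mm above the desk. A tablet goes in with its 165 mm width along the box's length, and may lean on a wall when let go.
- blue_tablet_center (a point): Centre of the blue-cased tablet, size and axes as the red one's, facing the same way, in another slot of the rack (black base 200 by 230 mm); it stays there, its top 125 mm above the desk.
- green_tablet_center (a point): Centre of the green-cased tablet, size and axes as the red one's, facing the same way, in another slot of the rack (black base 200 by 230 mm); it stays there, its top 125 mm above the desk.
There are look-alikes about, which are no part of the job. Of the things that look like the part that bears red_tablet_center, the middle-sized one is meant.

How it is judged:
By the outcome, as a careful person would: the job done as asked, in the order asked, and still so for the second after the job is handed in, with the robot touching nothing.
It also fails if it takes over 42 s, if anything falls off the work surface, if the arm or the gripper's body presses on something with over 40 N, if the wrist force passes 120 N, or if a joint passes its speed limit or range.

## Working session

There is one attempt and no reset: what is moved stays moved. The work goes in short steps, each a Python script; the robot and the scene stay as the last script left them, time stands still between calls to the robot, and variables do not carry over. Pictures are saved under pics/ and viewed, at most 10 in all, crops included, and the job is handed in when it is done.

```bash
mkdir -p pics; python3 - <<'E'
from cell import bot, grab_frame, readout
import cv2, pickle
d={}
for n in ("scene","side","wrist"):
    f=grab_frame(n); d[n]=f
    cv2.imwrite(f"pics/{n}0.png",f["color"][...,::-1]); print(n,f["mtx"].tolist(),f["origin"],f["orientation"].tolist(),[k for k in f])
pickle.dump(d,open("f0.pkl","wb"))
print(readout.get_clock(),bot.tip_reach,readout.get_orientation())
E
```

```text
scene [[425.87911702652525, 0.0, 317.02159569778775], [0.0, 425.87911702652525, 205.25917630696222], [0.0, 0.0, 1.0]] [1015.96214937  174.50146352 1021.94311876] [[-0.29756417935927815, -0.7968685460763857, 0.5257909084763128], [0.9546807969011357, -0.24471018460357358, 0.16941517517476723], [-0.006335234048673779, 0.5523743710794264, 0.8335720838560732]] ['color', 'mtx', 'origin', 'orientation']
side [[392.46081081151715, 0.0, 319.03306771433006], [0.0, 392.46081081151715, 197.7649969061169], [0.0, 0.0, 1.0]] [204.66617634 569.84943284 793.40755397] [[-0.9294125903209194, 0.2646386816430757, -0.2572131511629481], [-0.36853843702642297, -0.7019771037341737, 0.6094321670761251], [-0.01927841764979811, 0.6612068617393467, 0.7499558844370273]] ['color', 'mtx', 'origin', 'orientation']
wrist [[309.70691628693146, 0.0, 315.8806492175706], [0.0, 309.70691628693146, 199.7603901491519], [0.0, 0.0, 1.0]] [ 220.68448452 -588.08682869  371.85937886] [[0.24894152250810053, 0.9314693849146567, 0.2653166096158666], [-0.9685159114208997, 0.24005348728955114, 0.06596402477614084], [-0.002246707789402152, -0.27338454273574897, 0.9619022009005241]] ['color', 'mtx', 'origin', 'orientation']
0.15 22.0 [[ 9.68717783e-01  2.48164744e-01 -3.42506940e-04]
 [ 2.48164980e-01 -9.68716887e-01  1.31764093e-03]
 [-4.80023334e-06 -1.36142043e-03 -9.99999073e-01]]
```

View pics/scene0.png

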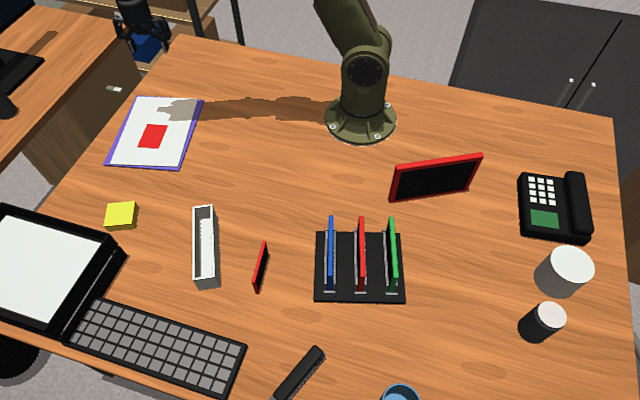

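View pics/side0.png

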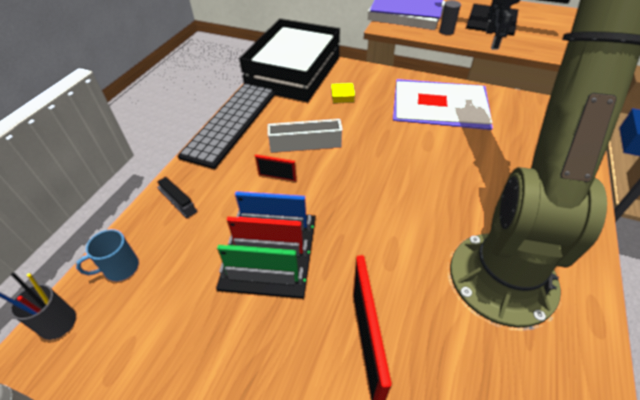

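The scene view shows the rack with blue (331,250), red (361,252) and green (393,250), and the white box at (205,247). The red look-alikes stand at (260,267) and (437,177). I'll enlarge the rack and box.

```bash
python3 - <<'E'
import cv2
a=cv2.imread("pics/scene0.png")[195:310,185:415]; cv2.imwrite("pics/c1.png",cv2.resize(a,(230*3+0,115*3),interpolation=cv2.INTER_CUBIC) if 0 else cv2.resize(a,None,fx=3.4,fy=3.4,interpolation=cv2.INTER_CUBIC))
a=cv2.imread("pics/side0.png")[110:300,210:350]; cv2.imwrite("pics/c2.png",cv2.resize(a,None,fx=3,fy=3,interpolation=cv2.INTER_CUBIC))
E
```

```text
(no output)
```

View pics/c1.png

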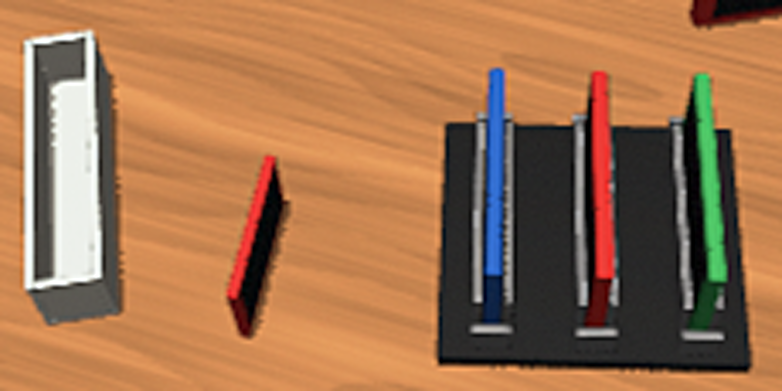

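View pics/c2.png

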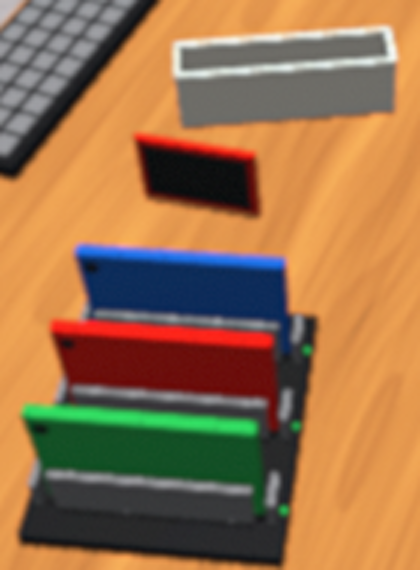

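Enlarged, the red tablet's top edge runs (599,72)–(603,278) in the scene crop and (53,328)–(275,340) in the side crop. The box rim corners are visible in both crops. Next I project these at the known heights and compare the two cameras.

```bash
cat > h.py <<'E'
import numpy as np
def ray_z(f,px,z):
    K=f["mtx"]; d=f["orientation"]@np.array([(px[0]-K[0,2])/K[0,0],-(px[1]-K[1,2])/K[1,1],-1.])
    o=np.array(f["origin"]); return (o+d*(z-o[2])/d[2])[:2]
E
python3 - <<'E'
import pickle,numpy as np
from h import *
np.set_printoptions(precision=1,suppress=True)
d=pickle.load(open("f0.pkl","rb"))
S=lambda p:(184.65+p[0]/3.4,194.65+p[1]/3.4); T=lambda p:(209.67+p[0]/3,109.67+p[1]/3)
P={"scene":(S,dict(blue=[(497,70),(493,275)],red=[(599,72),(603,278)],green=[(702,74),(717,280)]),[(25,40),(93,32),(103,280),(28,290)]),
"side":(T,dict(blue=[(286,263),(77,252)],red=[(275,340),(53,328)],green=[(258,427),(24,412)]),[(392,28),(396,62),(178,76),(174,42)])}
for n,(t,tab,box) in P.items():
    print(n)
    for k,e in tab.items():
        a,b=[ray_z(d[n],t(p),125) for p in e]; v=b-a
        print(k,"mid",(a+b)/2,"len",np.linalg.norm(v),"ang",np.degrees(np.arctan2(v[1],v[0])))
    q=np.array([ray_z(d[n],t(p),65) for p in box]); print("box",q.mean(0),q.tolist(),"sides",np.linalg.norm(q-np.roll(q,-1,0),axis=1),[np.degrees(np.arctan2(*(q[j]-q[i])[::-1])) for i,j in ((0,3),(1,2),(2,3),(0,1))])
E
```

```text
scene
blue mid [546.8  55.4] len 162.25948041555517 ang 15.340356863947523
red mid [526.9 126.6] len 162.65051689554855 ang 15.001606576459205
green mid [506.2 199.2] len 162.2507178283571 ang 15.34616406738369
box [ 599.8 -267.8] [[514.8973138621609, -341.1772901336934], [492.0597914414486, -292.7835535732184], [684.7139375562526, -194.8000413789424], [707.5121494624989, -242.63008623977947]] sides [ 53.5 216.1  53.  216.4] [np.float64(27.09557104813513), np.float64(26.957797274663374), np.float64(-64.5151761569874), np.float64(115.26312635591913)]
side
blue mid [541.7  59.9] len 161.62138097989498 ang 16.653272583072695
red mid [520.6 131. ] len 162.41354863810292 ang 16.891744066372713
green mid [501.8 202.7] len 161.8144171369506 ang 16.5660964066201
box [ 596.4 -266. ] [[510.81320473042047, -337.6335579583206], [489.27133136218276, -288.625746714962], [679.1173576193393, -195.9588680595234], [706.3529303909943, -241.7770920885432]] sides [ 53.5 211.3  53.3 217.8] [np.float64(26.11477708730046), np.float64(26.017742581755208), np.float64(-59.27162255413161), np.float64(113.72836983008668)]
```

Both cameras agree to about 5 mm: red at about (524,129) with yaw about 15.8°, box at about (598,-267) with yaw about 26.5°. The sizes check out. I'll move above the red tablet and refine with the wrist camera.

```bash
cat >> h.py <<'E'
def R(deg):
    c,s=np.cos(np.radians(deg)),np.sin(np.radians(deg)); return np.array([[c,s,0],[s,-c,0],[0,0,-1.]])
def fish(f,px,z):
    K=f["mtx"]; u=np.array([px[0]-K[0,2],px[1]-K[1,2]]); r=np.hypot(*u); th=r/K[0,0]
    d=f["orientation"]@np.array([np.sin(th)*u[0]/r,-np.sin(th)*u[1]/r,-np.cos(th)])
    o=np.array(f["origin"]); return (o+d*(z-o[2])/d[2])[:2]
E
python3 - <<'E'
from cell import *
from h import *
import cv2,pickle
bot.move_to([524,129,260],R(15.8))
f=grab_frame("wrist"); pickle.dump(f,open("f1.pkl","wb"))
cv2.imwrite("pics/w1.png",cv2.resize(f["color"][...,::-1],(800,500),interpolation=cv2.INTER_CUBIC))
print(readout.get_clock(),readout.get_tcp_pos(),f["origin"],readout.get_q())
E
```

```text
3.0917 [524.274393   128.16424671 259.8463567 ] [589.60841269 146.88594352 404.63513043] [ 0.38234164  0.49502952 -1.04830882  1.66660545  0.44963851  1.24524176
 -2.05866694]
```

View pics/w1.png

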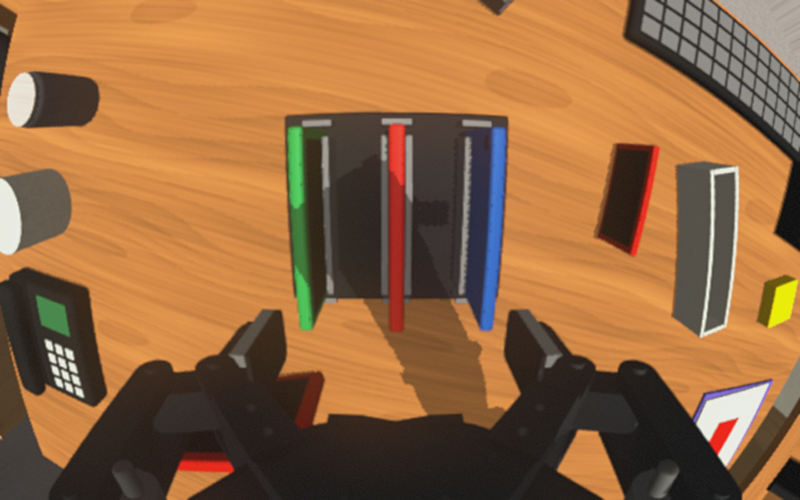

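The wrist view shows the red top edge at (397,124)–(397,331), blue at (499,127)–(487,329) and green at (295,127)–(307,329). The box rim corners are at (710,167), (738,168), (727,327) and (701,335).

```bash
python3 - <<'E'
import pickle,numpy as np
from h import *
np.set_printoptions(precision=1,suppress=True)
f=pickle.load(open("f1.pkl","rb"))
t=lambda p:((p[0]+.5)*.8-.5,(p[1]+.5)*.8-.5)
for k,e in dict(blue=[(487,329),(499,127)],red=[(397,331),(397.5,124)],green=[(307,329),(295,127)]).items():
    a,b=[fish(f,t(p),125) for p in e]; v=b-a
    print(k,(a+b)/2,np.linalg.norm(v),np.degrees(np.arctan2(v[1],v[0])))
q=np.array([fish(f,t(p),65) for p in [(701,335),(727,327),(738,168),(710,167)]])
print(q,q.mean(0),np.linalg.norm(q-np.roll(q,-1,0),axis=1))
# subpixel midline of red top by colour
c=f["color"].astype(int); m=(c[...,0]>110)&(c[...,1]<70)&(c[...,2]<70)
pts=[]
for r in range(104,262):
    x=np.where(m[r,300:335])[0]
    if 5<len(x)<16: pts.append(fish(f,(300+x.mean(),r),125))
pts=np.array(pts); v=np.linalg.svd(pts-pts.mean(0))[2][0]; v*=np.sign(v[0])
print(len(pts),pts.mean(0),np.degrees(np.arctan2(v[1],v[0])))
E
```

```text
blue [545.6  55.7] 160.93522756105054 15.88307002654362
red [525.3 127. ] 161.41817759882926 15.707668588387543
green [505.2 198.6] 160.67502485716608 15.781291501462343
[[ 493.9 -292.9]
 [ 514.3 -343.4]
 [ 704.7 -244.2]
 [ 685.5 -193. ]] [ 599.6 -268.4] [ 54.5 214.7  54.7 216.1]
158 [527.8 128.8] 15.824910662259866
```

```bash
python3 - <<'E'
from cell import *
from h import *
np.set_printoptions(precision=2,suppress=True)
t=np.array([525.5,127.3]); r=R(15.8)
bot.command_gripper(0.5)
bot.move_linear([*t,150],200,rot=r); e=t-readout.get_tcp_pos()[:2]; print("err",e)
bot.move_linear([*(t+e),108],100,rot=r)
print(readout.get_tcp_pos(),readout.get_ft_force())
bot.command_gripper(0.0,40)
print(readout.get_clock(),readout.get_width(),readout.get_grasp_force(),readout.get_ft_force(),readout.get_wrist_torque())
bot.move_linear([*(t+e),118],50)
print(readout.get_width(),readout.get_grasp_force(),readout.get_ft_force(),readout.get_wrist_torque(),readout.get_tcp_pos())
E
```

```text
err [-0.4  -0.63]
[525.34 127.01 108.48] [ 0.24  0.17 -0.33]
5.2333 0.12797623850649026 40.360620617866516 [-2.08 -0.85  6.5 ] [-0.04  0.11  0.02]
0.126210749165856 39.199166893959045 [ 0.7   0.22 -3.57] [-0.03 -0.02 -0.01] [525.12 126.53 118.14]
```

Gripped cleanly: the width is about 11 mm and the wrist carries about 3.5 N. I'll lift straight up, then carry it above the box.

```bash
python3 - <<'E'
from cell import *
from h import *
import cv2,pickle
np.set_printoptions(precision=2,suppress=True)
t=np.array([525.1,126.7])
bot.move_linear([*t,180],70); print(readout.get_ft_force(),readout.get_width())
bot.move_linear([*t,265],150); print(readout.get_tcp_pos(),readout.get_ft_force())
b=np.array([599.5,-268.])
bot.move_linear([*b,265],200,rot=R(27))
bot.pause(.3)
print(readout.get_clock(),readout.get_tcp_pos(),readout.get_ft_force(),readout.get_width(),readout.get_grasp_force())
f=grab_frame("wrist"); pickle.dump(f,open("f2.pkl","wb"))
cv2.imwrite("pics/w2.png",cv2.resize(f["color"][...,::-1],(800,500),interpolation=cv2.INTER_CUBIC))
f=grab_frame("scene"); pickle.dump(f,open("f2s.pkl","wb"))
cv2.imwrite("pics/s2.png",f["color"][...,::-1])
E
```

```text
[-0.53  0.91 -2.93] 0.12520878585156903
[524.7  126.24 264.09] [ 0.39 -0.48 -3.66]
9.7917 [ 599.51 -267.77  265.12] [-0.52 -0.57 -2.53] 0.13147120629889164 39.211090207099915
```

View pics/w2.png

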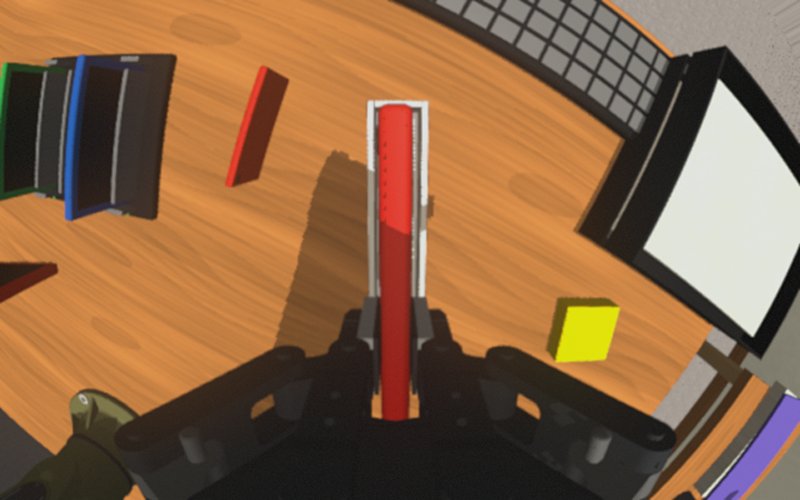

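The wrist view shows the tablet aligned over the box, with its top centred at x≈396. The rim's far corners are at (369,102) and (428,102), and its sides at row 280 are at x≈371 and 426. I'll check centring numerically.

```bash
python3 - <<'E'
import pickle
from h import *
np.set_printoptions(precision=1,suppress=True)
f=pickle.load(open("f2.pkl","rb")); t=lambda p:((p[0]+.5)*.8-.5,(p[1]+.5)*.8-.5)
x=R(27)[:2,0]; y=np.array([-x[1],x[0]]); c=np.array([599.5,-267.8])
for z,P in ((65,[(369,102),(428,102),(370.5,280),(426,280)]),(265-93+110,[(396,106),(396,290),(395,419)])):
    for p in P: d=fish(f,t(p),z)-c; print(z,p,d@x,d@y)
E
```

```text
65 (369, 102) 104.6118653567787 23.664106608638647
65 (428, 102) 104.78855209470808 -28.022841730869136
65 (370.5, 280) -59.77001742884278 23.993420775486857
65 (426, 280) -59.72208729736412 -28.78367291101407
282 (396, 106) 80.21452113726927 0.42804876258041713
282 (396, 290) 16.872048821234944 0.3231268433726437
282 (395, 419) -42.75546959986198 0.6078388330171134
```

Within a few mm; I'll shift by (-2,-2.3) in the box frame and lower, with force checks near the floor.

```bash
python3 - <<'E'
from cell import *
from h import *
import cv2
np.set_printoptions(precision=2,suppress=True)
r=R(27); x=r[:2,0]; y=np.array([-x[1],x[0]])
b=np.array([599.5,-268.])-2*x-2.3*y
bot.move_linear([*b,190],150); bot.move_linear([*b,106],80); bot.pause(.2)
f0=readout.get_ft_force(); print(f0,readout.get_tcp_pos())
z=106
while z>95:
    z-=1; bot.move_linear([*b,z],20); F=readout.get_ft_force(); print(z,readout.get_tcp_pos()[2],F)
    if F[2]-f0[2]>4: break
f=grab_frame("side"); cv2.imwrite("pics/s3.png",cv2.resize(f["color"][40:240,220:420,::-1],None,fx=3,fy=3,interpolation=cv2.INTER_CUBIC))
print(readout.get_clock(),readout.get_width())
E
```

```text
[-0.03 -0.42 -2.92] [ 598.98 -271.04  106.48]
105 104.95343459404805 [ 0.23  0.01 -2.54]
104 103.89900403603856 [ 0.18 -0.67 -2.79]
103 102.90206052231446 [ 0.31 -0.27 -3.41]
102 101.9217903102959 [ 0.14 -0.02 -2.57]
101 100.90863607104211 [-0.14  0.53 -2.88]
100 99.96354737682577 [-0.56 -0.33 -3.22]
99 99.85510480868311 [-3.87 -0.31  5.29]
13.7417 0.12444109488232064
```

View pics/s3.png

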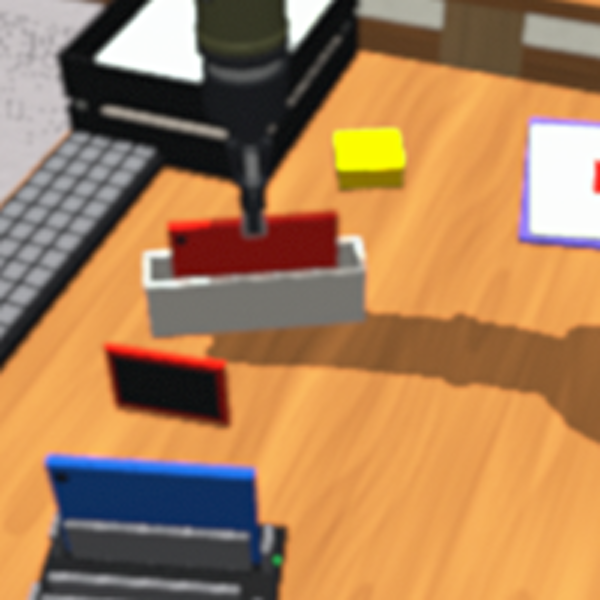

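The tablet is standing in the box (its top at about (255,220) in the crop) with floor contact at the expected height. I'll release gradually and retreat.

```bash
python3 - <<'E'
from cell import *
from h import *
import cv2
np.set_printoptions(precision=2,suppress=True)
for w in (.16,.2,.25,.32,.4,.5,.62,.75,.88,1.0):
    bot.command_gripper(w,20)
bot.pause(.2); print(readout.get_clock(),readout.get_ft_force(),readout.get_grasp_force())
p=readout.get_tcp_pos(); bot.move_linear([p[0],p[1],270],90); bot.pause(.8)
print(readout.get_clock(),readout.get_ft_force())
f=grab_frame("scene"); cv2.imwrite("pics/s4.png",cv2.resize(f["color"][150:310,150:430,::-1],None,fx=2.8,fy=2.8,interpolation=cv2.INTER_CUBIC))
f=grab_frame("wrist"); cv2.imwrite("pics/w4.png",f["color"][...,::-1])
E
```

```text
16.4 [-0.56 -0.55 -0.28] 0.0
19.25 [0.61 0.49 0.5 ]
```

View pics/s4.png

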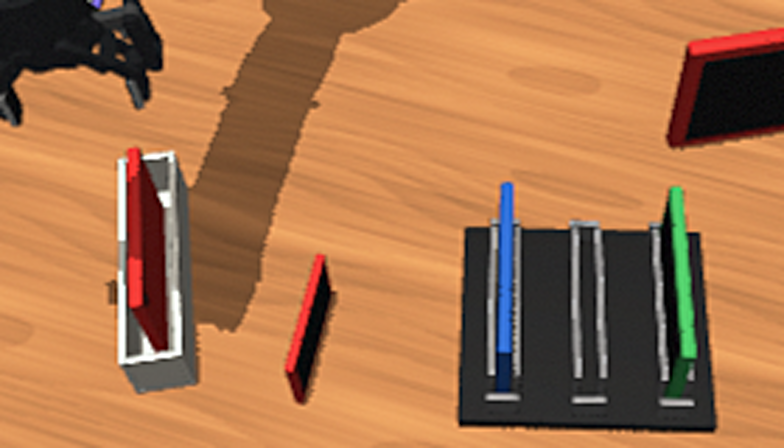

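View pics/w4.png

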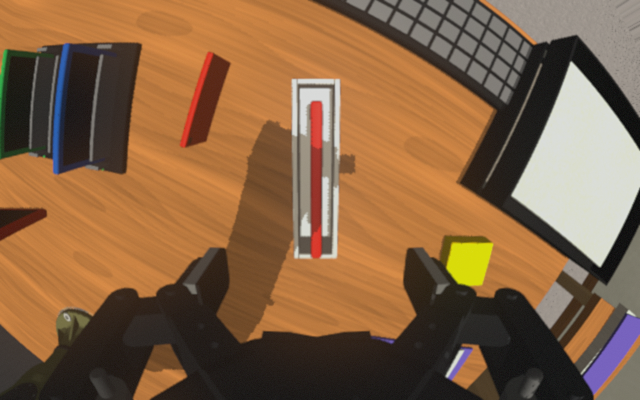

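The tablet stands upright and free in the box, from (316,102) to (316,255) in the wrist view. Blue and green are still in their slots.

```bash
python3 -c "
from cell import *
print(bot.finish_job())"
```

```text
the job is handed in; nothing more can be done
None
```

The red tablet now stands on its long edge on the white box's floor, the blue and green tablets are still in their slots, and I handed the job in about 19 s into the 42 s limit.

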